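# Release an e-bike battery from its bench charging cradle and catch it

## Robot

A 7-joint arm with a two-finger parallel gripper is mounted at the origin on a cart in front of the work surface, level with it; the furniture and walls round the work are solid. World frame = base frame: x ahead of the robot, y to its left, z up, the work surface at z = 0. Lengths are in m, angles in rad, forces in N, time in s.
With the tool pointing down it reaches from about 0.425 to 0.875 m from the base axis. Payload 8.4 kg.
Tool frame: the origin (TCP) lies midway between the tips of the shut fingers; the grasp point (between the pads) lies 19 mm behind it; z points along the fingers, x is the direction in which the jaws open and shut, and the axes are right-handed (so a half turn about z gives the same grasp; the last joint's range is limited). The gripper opens to 85 mm and grips with 20 to 120 N. Pads are 22 mm wide; open, the fingers measure 114 mm over their backs; the gripper's body (76 mm by 85 mm) begins 54 mm behind the grasp point. The pads swing forward as they close: fully open they stand 13 mm farther back than shut.
Start: joints at [1.137, 0.333, 0.04, 1.465, -0.013, 1.343, -0.059], TCP at [0.214, -0.614, 0.231] pointing down, gripper open.
Joint ranges: [-2.58, 2.58], [-0.38, 2.09], [-1.3, 1.39], [0.25, 2.4], [-1.5, 4.64], [0.08, 2.09], [-2.65, 2.65]. Speed limits (rad/s): [2.22, 2.22, 2.79, 2.79, 3.14, 3.14, 3.14].

## Interface

Orientations are given as [roll, pitch, yaw] about the fixed x, y, z axes, in that order (R = Rz(yaw) Ry(pitch) Rx(roll)).
In Python, from cell import bot, cams gives the robot as it stands.
- The arm moves only by the tool move_arm, never from a script. Its arguments are lists of equal length, an entry for each row: "delta_pos": the shift along the tool's x, y, z in cm, a list of three; "yaw": the turn about the tool's z in degrees; "fingers": the closure, from 0 (fully open) to 1 (shut). In form: {"delta_pos": [[x, y, z], ...], "yaw": [yaw, ...], "fingers": [fingers, ...]}. A call has exactly 10 rows; each row shifts and turns the pose as measured when the row begins, along the tool's axes as they then stand; what a row does not reach is not made up. A row lasts 1/12 s, in which the tool goes at most 41.7 mm and 7.16 degrees, less where a joint would pass 70% of its speed; a pose out of reach is approached as far as the arm can. A call with a gripper value outside its range is refused whole. The fingers move at their own pace and stop on an object; "squeeze" is the grip in N (left out, the last holds). Time passes only in rows, so rows that do not move let the fingers close, or fill a call up. It gives the time, the measured TCP pose, the force and the opening at its end, in the units of the state.
- bot.get_state(): the state, without advancing time (a new reading comes with each control period).
- cams.snapshot(name): name is "scene" or "top" or "wrist"; returns the picture (480x640x3 uint8, blue, green, red); there is no depth.
- cams.camera_model(name): a dict with "camera_matrix" (3x3 intrinsics, pixels), "dist" ([k1, k2, p1, p2, k3] as OpenCV has them; the pictures are not rectified), "T" (4x4, takes a point from camera to world coordinates); the wrist camera has in their place "tool_from_camera" (4x4, takes a point from camera to tool coordinates, whose origin is the TCP and whose axes are the tool frame's). Camera axes: x right, y up, looking along -z (the intrinsics and any distortion apply to the point x, -y, -z); pixel columns grow to the right and rows downward; lengths in m; the calibration is good to about 2 mm. A picture is of the moment at which its call begins: read the wrist's pose just before it. camera_model takes no time and is no camera call.
- bot.hand_in(): hands the job in, once; it reports no verdict.
The state is a dict: "time_s": time; "joint_pos": joint angles; "qvel": joint speeds; "tau": joint torques, N m; "eef_pos": TCP position; "ee_rot": TCP orientation; "ft_force": force on the tool from outside, world axes, zero at the start; "moment": the same for the moment, N m; "width": finger opening in m.
Only numpy, scipy, OpenCV 4.12 (cv2) and the standard library are available. Lean on these libraries where they do the work, as an engineer would, in place of code of your own. Each camera call takes 0.05 s, during which the arm holds its last target.

## Task

Take the battery pack off charge: press the cradle's latch pad down with one fingertip and, with the other finger standing ready in front of the pack, trap the pack as the spring ejector kicks it out, before it runs away down the slide. Once it has come to rest against your finger, ease it slowly down the slide until it rests against the two rubber end stops, and leave it there with the latch up again. Do not grip the pack or lift it off the slide, and leave the other things on the bench alone.

Things in the scene. Friction and masses are not known exactly. Their poses are not given: they have to be found in the camera images.
- bay (a point): Point on the slide of the charging cradle (grey wedge-shaped unit 82 mm wide, 245 long, 55 mm connector head at the upper end), mid-way between its rails, where the charging pack's front face stands; 62 mm above the bench. x: uphill along the slide, which slopes 22 degrees; y: across, to the left looking uphill (latch side); z: square to the slide. The pack fills x 0 to 105, y +-31, z 0 to 42 mm.
- stops (a point): Point on the slide's surface, mid-way between the two rubber end stops at its low end, level with their uphill faces, 80 mm downhill of point bay; axes as bay's. The stops are 12 long, 17 wide and 13 mm high and leave 45 mm open between them, through which a finger can pass out; the slide ends 20 mm beyond. The side rails are 65 mm apart and 8 mm high; no other part is higher there.
- pad (a point): Middle of the top of the latch lever's black thumb pad (26 mm along the slide, 34 across), which sticks out beside the slide on the left: in bay's axes at x -40, y 62, z 26 mm when up. Fully pressed it goes 17 mm down (z 9 mm), square to the slide; the pack is let go at about 12 mm. 2 N start it, 5 to 7 N hold it down; it springs back. Axes turn with the lever, like bay's when up.
- latch_hinge (a point): Axis of the latch, a steel lever along the cradle's left side, hinged beside the connector head at bay x 95, z 7 mm. Its catch stands in front of a lug on the pack's left side, near the front; when the pack is 13 mm downhill the lug is past, and the catch can rise freely behind it. Axes as bay's.
- latch (a joint): Angle of the latch lever: 0 up (locked), 0.125 rad pressed fully down; the pack is let go at about 0.09 rad. A spring returns it to 0.
- pack_front (a point): Middle of the front (downhill) face, 62 wide and 42 mm high, of the loose black and grey pack (105 long, 0.36 to 0.58 kg) in the cradle; x uphill, z out of the slide. Let go, a spring pin kicks it and it slides the 80 mm to the stops in about 0.3 s, unless a finger stands in front. It then leans on the finger with 0.3 to 1.5 N and follows it downhill by its weight.
- spare_mid (a point): Centre of a spare battery pack of the same kind (105 x 62 x 42 mm) lying loose and flat on the bench to the right of the cradle; not to be touched.
- black_case: Bystander: small black gauge case 53 x 70 x 38 mm lying close beside the cradle on its right; origin under its centre.
- pedal: Bystander: flat black pedal 67 x 120 x 23 mm lying right of the cradle; origin under its centre.
- white_jar: Bystander: white grease pot with black lid, 57 mm across and 91 mm high, left of the cradle; origin under its centre.
- drip_lube: Bystander: small dark bottle with green nozzle, 38 mm across and 104 mm high, left of the cradle; origin under its centre.
There are look-alikes about, which are no part of the job. What is shaped like the part that bears pack_front but pink or red is not meant.

How it is judged:
By the outcome, as a careful person would: the job done as asked, in the order asked, and still so for the second after the job is handed in, with the robot touching nothing.
It also fails if it takes over 42 s, if anything falls off the work surface, if the arm or the gripper's body presses on something with over 40 N, if the wrist force passes 120 N, or if a joint passes its speed limit or range.

## Working session

There is one attempt and no reset: what is moved stays moved. The work goes in short steps, Python scripts to look and compute and a tool call to move; the robot and the scene stay as the last step left them, time stands still between calls to the robot, and variables do not carry over. Pictures are saved under pics/ and viewed, and the job is handed in when it is done.

Besides the shell and the picture viewer there is one more tool, called after "Request:" as name([rows], argument=value, ...), one row to a line, values as JSON. move_arm: Moves the arm, as the interface text tells. Its arguments: {"type":"object","properties":{"delta_pos":{"type":"array","items":{"type":"array","items":{"type":"number"}}},"yaw":{"type":"array","items":{"type":"number"}},"fingers":{"type":"array","items":{"type":"number"}},"squeeze":{"type":"number"}},"required":["delta_pos","yaw","fingers"]}

```bash
ls; mkdir -p pics; python3 - <<'E'
from cell import bot,cams
import cv2
print(bot.get_state())
for n in ("scene","top"):
    cv2.imwrite(f"pics/{n}0.png",cams.snapshot(n)); print(n,cams.camera_model(n))
print(cams.camera_model("wrist"))
E
```

```text
pics
{'time_s': 0.0, 'joint_pos': array([ 1.13679183,  0.33390277,  0.03985827,  1.46625333, -0.01340139,
        1.34328086, -0.05850211]), 'qvel': array([-3.79170673e-05, -5.89920196e-04,  3.09703286e-03,  9.57074084e-04,
        3.66411316e-04,  9.14324916e-04, -4.81532035e-04]), 'tau': array([ 3.81918499e-04, -6.58550763e+01,  1.36564851e+00, -4.05559731e+01,
        1.67222705e-02,  1.26163263e-02,  1.23668022e-05]), 'eef_pos': array([ 0.21341835, -0.61349756,  0.23043507]), 'ee_rot': array([ 3.14149183e+00,  1.57527995e-03, -1.23599665e+00]), 'ft_force': array([ 0.49268272, -0.00256005,  0.05791383]), 'moment': array([0.00381776, 0.01458717, 0.00155077]), 'width': 0.08563831038251428}
scene {'camera_matrix': array([[515.54237741,   0.        , 317.13781082],
       [  0.        , 515.54237741, 243.68139589],
       [  0.        ,   0.        ,   1.        ]]), 'dist': array([-0.03344843,  0.        ,  0.        ,  0.        ,  0.        ]), 'T': array([[-0.88910745,  0.26634871, -0.3722181 ,  0.07899461],
       [-0.45700775, -0.47195449,  0.75392498,  0.89965938],
       [ 0.0
[... 533 characters left out ...]
13639,  1.28000452],
       [ 0.        ,  0.        ,  0.        ,  1.        ]])}
{'camera_matrix': array([[379.23859106,   0.        , 315.12370175],
       [  0.        , 379.23859106, 244.47719985],
       [  0.        ,   0.        ,   1.        ]]), 'dist': array([-0.01384487,  0.        ,  0.        ,  0.        ,  0.        ]), 'tool_from_camera': array([[ 9.99999861e-01,  5.07928914e-04,  1.43657500e-04,
         6.17519283e-04],
       [ 5.27293289e-04, -9.48697735e-01, -3.16184011e-01,
        -8.12165071e-02],
       [-2.43114566e-05,  3.16184043e-01, -9.48697871e-01,
        -1.42156634e-01],
       [ 0.00000000e+00,  0.00000000e+00,  0.00000000e+00,
         1.00000000e+00]])}
```

View pics/scene0.png

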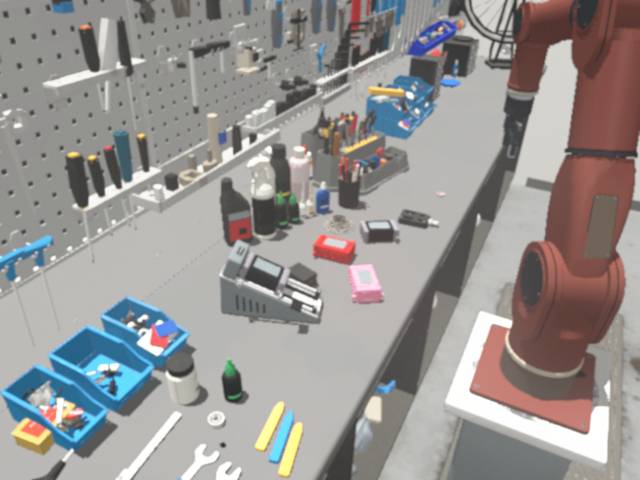

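View pics/top0.png

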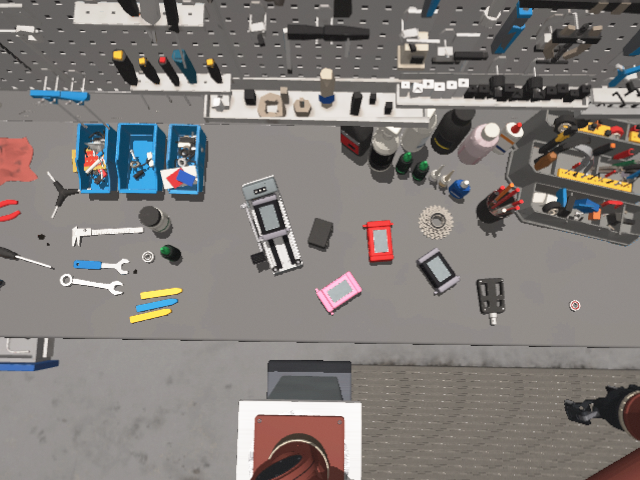

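The top view shows the cradle from about (262,185) at the head to (287,268) at the low end, with the latch pad near (261,258). In the scene view the cradle is at (270,285). I'll zoom in.

```bash
python3 - <<'E'
import cv2
a=cv2.imread("pics/top0.png")[165:285,220:340]; cv2.imwrite("pics/topz.png",cv2.resize(a,None,fx=5,fy=5,interpolation=cv2.INTER_CUBIC))
a=cv2.imread("pics/scene0.png")[235:330,210:335]; cv2.imwrite("pics/scz.png",cv2.resize(a,None,fx=6,fy=6,interpolation=cv2.INTER_CUBIC))
E
```

```text
(no output)
```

View pics/topz.png

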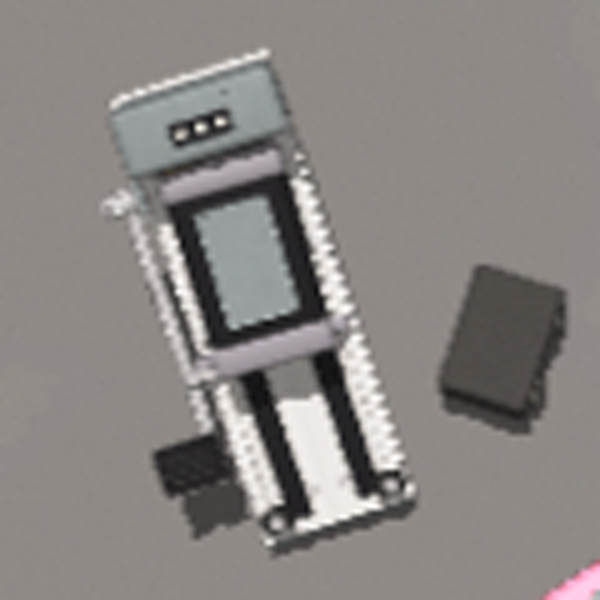

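View pics/scz.png

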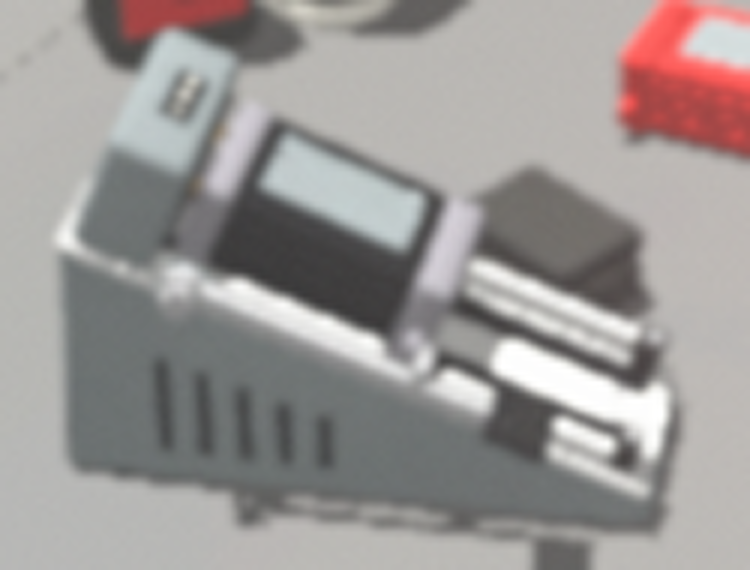

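```bash
cat > h.py <<'E'
import numpy as np, cv2
from scipy.spatial.transform import Rotation as Ro
def tmat(pos,rpy):
    T=np.eye(4);T[:3,:3]=Ro.from_euler('xyz',rpy).as_matrix();T[:3,3]=pos;return T
def proj(cm,P,T=None):
    T=cm["T"] if T is None else T
    Ti=np.linalg.inv(T); Pc=np.atleast_2d(P)@Ti[:3,:3].T+Ti[:3,3]
    Pc=Pc*[1,-1,-1]
    return cv2.projectPoints(Pc,np.zeros(3),np.zeros(3),cm["camera_matrix"],cm["dist"])[0].reshape(-1,2)
S=np.radians(22)
def bay2w(p,prm):
    x,y,psi=prm
    R=Ro.from_euler('ZY',[psi,-S]).as_matrix()
    return np.atleast_2d(p)@R.T/1000+[x,y,.062]
def box(x0,x1,y0,y1,z0,z1):
    c=[(x,y,z) for x in(x0,x1) for y in(y0,y1) for z in(z0,z1)]
    e=[(i,j) for i in range(8) for j in range(i+1,8) if bin(i^j).count('1')==1]
    return np.array(c,float),e
BOX=[(box(0,105,-31,31,0,42),(0,255,0)),(box(-53,-27,45,79,25,26),(0,0,255)),(box(-100,-80,-41,41,0,0.1),(255,0,0)),(box(-92,-80,22.5,39.5,0,13),(0,255,255)),(box(-92,-80,-39.5,-22.5,0,13),(0,255,255))]
def draw(img,cm,prm,T=None,sc=1,off=(0,0)):
    for (c,e),col in BOX:
        q=(proj(cm,bay2w(c,prm),T)-off+.5)*sc
        for i,j in e: cv2.line(img,tuple(map(int,q[i])),tuple(map(int,q[j])),col,1,cv2.LINE_AA)
    return img
E
python3 - <<'E'
from h import *
from cell import cams
from scipy.optimize import least_squares
top=cams.camera_model("top");sc=cams.camera_model("scene")
O=[("t",(0,31,42),(213,375)),("t",(0,-31,42),(342,345)),("t",(-40,62,26),(190,463)),("t",(-100,41,0),(270,545)),("t",(-100,-41,0),(413,495)),
("s",(0,-31,42),(484,208)),("s",(0,31,42),(428,285))]
def r(p):
    o=[]
    for k,P,c in O:
        px=np.array(c)/5+[220,165] if k=="t" else np.array(c)/6+[210,235]
        o+=list(proj(top if k=="t" else sc,bay2w(P,p))[0]-px+.5)
    return o
s=least_squares(r,[.5,.05,.3],loss='soft_l1');print(s.x,np.degrees(s.x[2]));print(np.round(r(s.x),1).reshape(-1,2))
a=cv2.resize(cv2.imread("pics/top0.png")[165:285,220:340],None,fx=5,fy=5)
cv2.imwrite("pics/o1.png",draw(a,top,s.x,sc=5,off=(220,165)))
a=cv2.resize(cv2.imread("pics/scene0.png")[235:330,210:335],None,fx=6,fy=6)
cv2.imwrite("pics/o2.png",draw(a,sc,s.x,sc=6,off=(210,235)))
E
```

```text
[0.58153175 0.06957068 0.32419337] 18.574911729181125
[[ 1.8  0.6]
 [-0.2 -0.8]
 [-0.3 -0.1]
 [-1.2 -0.4]
 [-0.   0.2]
 [-0.5 -1.7]
 [ 3.5  1. ]]
```

View pics/o1.png

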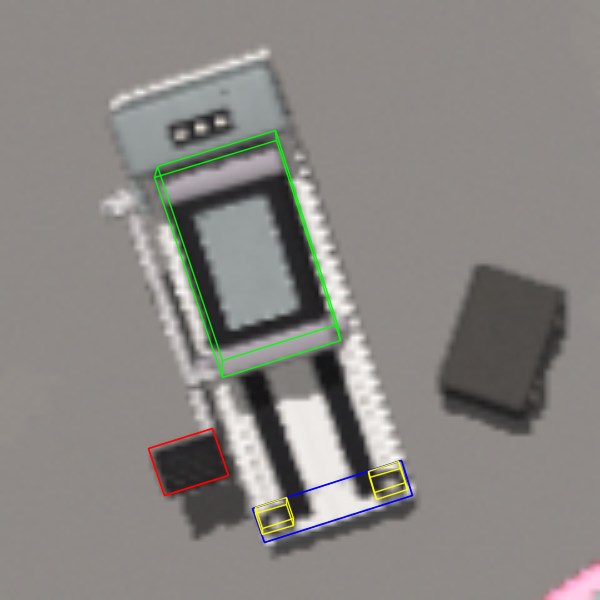

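View pics/o2.png

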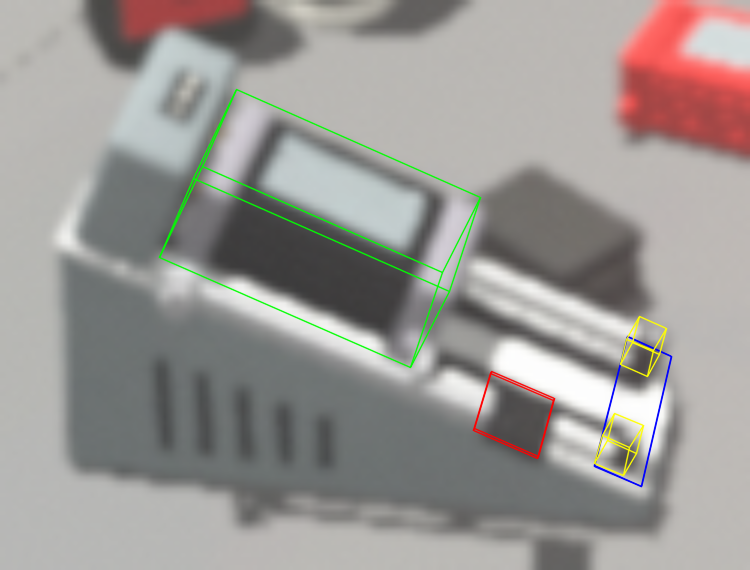

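The wireframe agrees within about 2–3 mm. Next I move the arm to above the cradle at the current height.

Request:
move_arm([
  [-2.7,-2.6,0],
  [-2.7,-2.6,0],
  [-2.7,-2.6,0],
  [-2.7,-2.6,0],
  [-2.7,-2.6,0],
  [-2.7,-2.6,0],
  [-2.7,-2.6,0],
  [-2.7,-2.6,0],
  [-2.7,-2.6,0],
  [-2.7,-2.6,0],
], yaw=[0,0,0,0,0,0,0,0,0,0], fingers=[0.39,0.39,0.39,0.39,0.39,0.39,0.39,0.39,0.39,0.39], squeeze=20)

```text
time_s: 0.93
eef_pos: [0.3689, -0.2647, 0.2242]
ee_rot: [3.134, 0.007, -1.251]
ft_force: [0.4, -0.2, -0.5]
width: 0.0521
```

Request:
move_arm([
  [-2.8,-2.6,-0.1],
  [-2.8,-2.6,-0.1],
  [-2.8,-2.6,-0.1],
  [-2.8,-2.6,-0.1],
  [-2.8,-2.6,-0.1],
  [-2.8,-2.6,-0.1],
  [-2.8,-2.6,-0.1],
  [-2.8,-2.6,-0.1],
  [-2.8,-2.6,-0.1],
  [-2.5,-2.3,0],
], yaw=[0,0,0,0,0,0,0,0,0,0], fingers=[0.39,0.39,0.39,0.39,0.39,0.39,0.39,0.39,0.39,0.39])

```text
time_s: 1.77
eef_pos: [0.5279, 0.0984, 0.2324]
ee_rot: [3.133, 0.005, -1.253]
ft_force: [0.5, -0.9, 0.5]
width: 0.052
```

```bash
python3 - <<'E'
from cell import bot,cams
import cv2,numpy as np
from h import *
s=bot.get_state(); im=cams.snapshot("wrist"); cv2.imwrite("pics/w1.png",im)
np.save("w1.npy",np.r_[s["eef_pos"],s["ee_rot"]]); print(s["time_s"],s["eef_pos"],s["ee_rot"],s["qvel"].round(3))
cm=cams.camera_model("wrist")
T=tmat(s["eef_pos"],s["ee_rot"])@cm["tool_from_camera"]
cv2.imwrite("pics/w1o.png",draw(im.copy(),cm,[.5815,.0696,.3242],T))
E
```

```text
1.7667 [0.5278912  0.09843802 0.23243296] [ 3.13327849  0.00510681 -1.25257057] [-0.613  0.572 -0.274 -0.518  0.389  0.089 -0.944]
```

View pics/w1o.png

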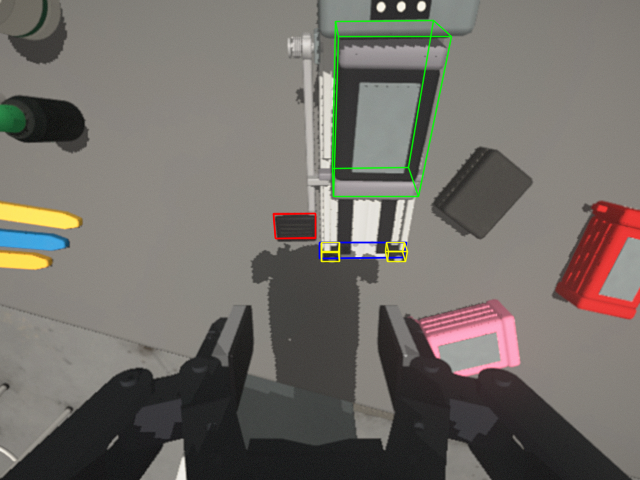

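View pics/w1.png

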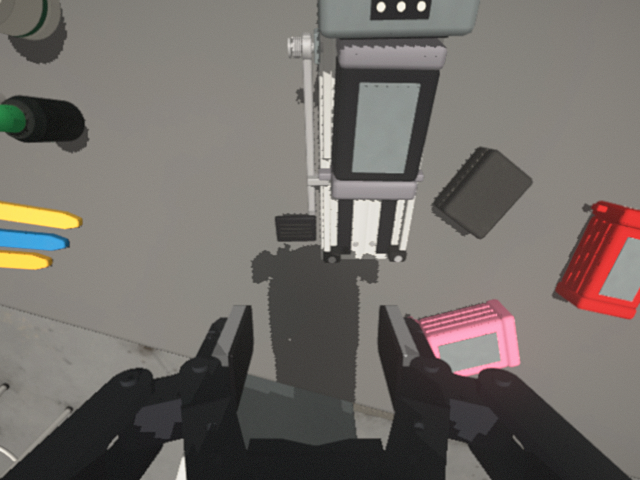

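```bash
python3 - <<'E'
from cell import bot,cams
import cv2,numpy as np
from h import *
cams.snapshot("wrist");cams.snapshot("wrist")
s=bot.get_state(); im=cams.snapshot("wrist"); cv2.imwrite("pics/w2.png",im)
np.save("w2.npy",np.r_[s["eef_pos"],s["ee_rot"]]); print(s["time_s"],s["eef_pos"],s["ee_rot"],s["qvel"].round(3))
cv2.imwrite("pics/w2z.png",cv2.resize(im[0:280,240:460],None,fx=2.7,fy=2.1*1.0,interpolation=cv2.INTER_CUBIC))
E
```

```text
1.9167 [0.52736255 0.09922584 0.23178637] [ 3.1322477   0.00678829 -1.24771666] [ 0.044 -0.031  0.055  0.03   0.003  0.01   0.033]
```

View pics/w2z.png

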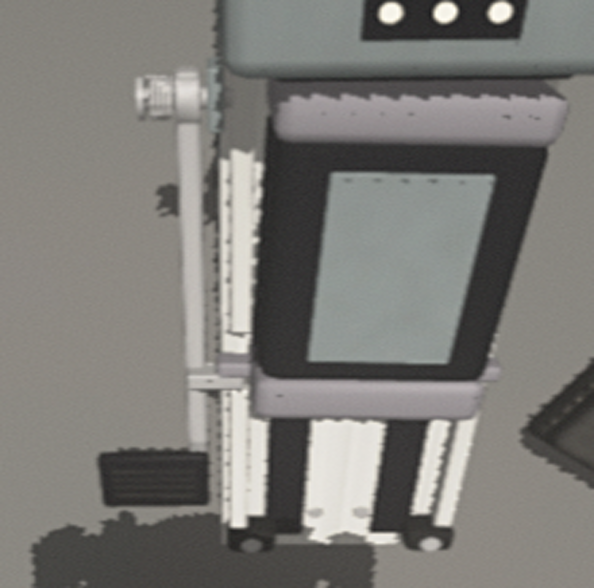

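```bash
python3 - <<'E'
from h import *
from cell import cams
from scipy.optimize import least_squares
cm=cams.camera_model("wrist");top=cams.camera_model("top")
p=np.load("w2.npy");T=tmat(p[:3],p[3:])@cm["tool_from_camera"]
W=[((0,31,42),(252,418)),((0,-31,42),(480,418)),((-27,79,26),(99,452)),((-27,45,26),(206,450)),((-53,45,26),(208,505)),((-53,79,26),(103,506)),((-80,39.5,13),(230,527)),((-80,-39.5,13),(452,525))]
def r(q):
    o=[]
    for P,c in W: o+=list(proj(cm,bay2w(P,q),T)[0]-np.array(c)/[2.7,2.1]-[240-.5,-.5])
    return o
s=least_squares(r,[.58,.07,.32],loss='soft_l1');print(s.x,np.degrees(s.x[2]));print(np.round(r(s.x),1).reshape(-1,2))
im=cv2.resize(cv2.imread("pics/w2.png")[0:280,240:460],None,fx=2.1,fy=2.1)
cv2.imwrite("pics/w2o.png",draw(im,cm,s.x,T,2.1,(240,0)))
a=cv2.resize(cv2.imread("pics/top0.png")[165:285,220:340],None,fx=5,fy=5)
cv2.imwrite("pics/o3.png",draw(a,top,s.x,sc=5,off=(220,165)))
E
```

```text
[0.58086253 0.07065648 0.34796802] 19.937098803140845
[[ 1.2 -1. ]
 [ 2.1 -3. ]
 [-2.6  1. ]
 [-0.1  1. ]
 [-0.1 -0.6]
 [-1.1 -0.2]
 [-1.7  2. ]
 [ 1.8  1.1]]
```

View pics/w2o.png

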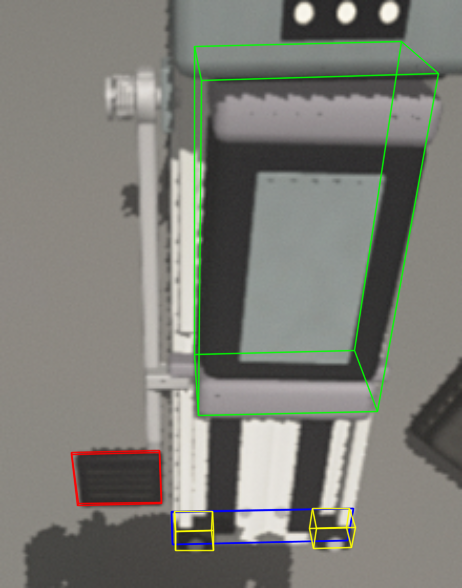

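View pics/o3.png

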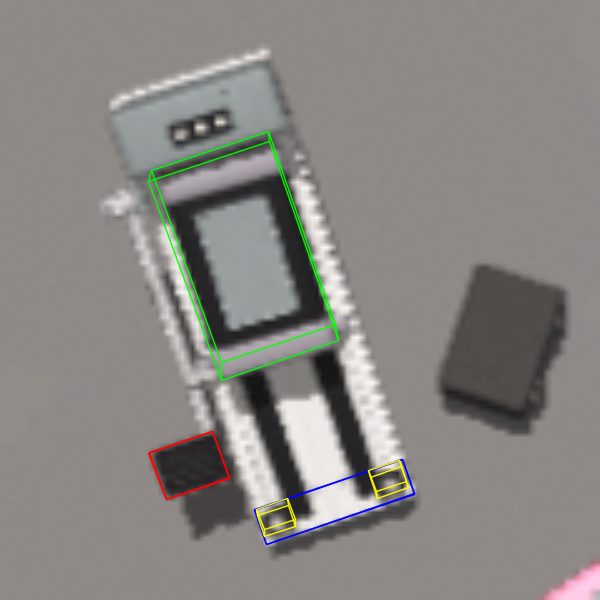

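```bash
python3 - <<'E'
from h import *
from cell import cams
from scipy.optimize import least_squares
cm=cams.camera_model("wrist");top=cams.camera_model("top")
p=np.load("w2.npy");T=tmat(p[:3],p[3:])@cm["tool_from_camera"]
z=lambda c:np.array(c)/[2.7,2.1]+[240-.5,-.5]
t=lambda c:np.array(c)/5+[220-.5,165-.5]
PW=[((0,31,42),z((252,418))),((0,-31,42),z((480,418))),((-27,79,26),z((99,452))),((-27,45,26),z((206,450))),((-53,45,26),z((208,505))),((-53,79,26),z((103,506)))]
PT=[((0,31,42),t((213,375))),((0,-31,42),t((342,345))),((-40,62,26),t((190,463)))]
# lines: pixel lies on image of line through A,B
LW=[((0,0,42),(90,0,42),z((412,174))),((0,0,42),(90,0,42),z((379,363))),((-90,0,0),(-5,0,0),z((344,440))),((-90,0,0),(-5,0,0),z((342,500)))]
LT=[((0,0,42),(90,0,42),t((237,203))),((0,0,42),(90,0,42),t((264,323))),((-100,41,0),(-100,-41,0),t((270,545))),((-100,41,0),(-100,-41,0),t((413,495)))]
def r(q,which="wt"):
    o=[]
    for k,PP,LL,c,TT in (("w",PW,LW,cm,T),("t",PT,LT,top,top["T"])):
        if k not in which: continue
        for P,px in PP: o+=list(proj(c,bay2w(P,q),TT)[0]-px)
        for A,B,px in LL:
            a,b=proj(c,bay2w([A,B],q),TT);d=(b-a)/np.linalg.norm(b-a);o.append(d[0]*(px-a)[1]-d[1]*(px-a)[0])
    return o
for w in("w","t","wt"):
    s=least_squares(r,[.58,.07,.32],loss='soft_l1',args=(w,));print(w,s.x,np.degrees(s.x[2]));print(np.round(s.fun if 0 else r(s.x,w),1))
E
```

```text
w [0.57997932 0.06925464 0.32790523] 18.787585494131882
[ 2.2 -0.1  2.9 -0.4 -2.2  0.6  0.3  1.4 -0.3 -0.2 -1.3 -0.5  0.7 -0.8
 -0.4  1.7]
t [0.58088181 0.06956847 0.30702966] 17.59150370642983
[ 1.6  0.7 -0.3 -0.4 -0.7 -0.2  1.  -1.   0.8 -0.6]
wt [0.5800469  0.06928009 0.32730781] 18.75335634327242
[ 2.2 -0.2  2.9 -0.5 -2.2  0.5  0.2  1.3 -0.3 -0.3 -1.3 -0.7  0.6 -0.8
 -0.4  1.8  1.9  1.2 -0.1 -0.3 -0.1  0.5  1.5 -1.   0.2 -0.7]
```

Request:
move_arm([
  [0.8,0.15,0.5],
  [0.8,0.15,1.5],
  [0,0,2],
  [0,0,2],
  [0,0,2],
  [0,0,2],
  [0,0,1.5],
  [0,0,1],
  [0,0,0.2],
  [0,0,0],
], yaw=[-0.2,0,0,0,0,0,0,0,0,0], fingers=[0.39,0.39,0.39,0.39,0.39,0.39,0.39,0.39,0.39,0.39])

```text
time_s: 2.8
eef_pos: [0.5256, 0.0564, 0.0968]
ee_rot: [3.128, -0.004, -1.27]
ft_force: [0.3, -0.1, 0.1]
width: 0.0517
```

```bash
cat > look.py <<'E'
import sys
from cell import bot,cams
from h import *
s=bot.get_state(); im=cams.snapshot("wrist"); cv2.imwrite(f"pics/{sys.argv[1]}.png",im)
q=[.5802,.0693,.32]
T0=tmat(s["eef_pos"],s["ee_rot"])
d=s["eef_pos"][:2]-q[:2]; c,n=np.cos(q[2]),np.sin(q[2])
print(s["time_s"],s["eef_pos"].round(4),s["ee_rot"].round(4),"F",s["ft_force"].round(2),s["width"].round(4),"xh,y mm",(1000*np.array([c*d[0]+n*d[1],-n*d[0]+c*d[1]])).round(1))
E
python3 look.py w3
python3 - <<'E'
from cell import cams
import cv2
cv2.imwrite("pics/s3.png",cv2.resize(cams.snapshot("scene")[190:350,180:390],None,fx=3.5,fy=3.5,interpolation=cv2.INTER_CUBIC))
E
```

```text
Traceback (most recent call last):
  File "look.py", line 8, in <module>
    print(s["time_s"],s["eef_pos"].round(4),s["ee_rot"].round(4),"F",s["ft_force"].round(2),s["width"].round(4),"xh,y mm",(1000*np.array([c*d[0]+n*d[1],-n*d[0]+c*d[1]])).round(1))
                                                                                            ^^^^^^^^^^^^^^^^
AttributeError: 'float' object has no attribute 'round'
```

View pics/w3.png

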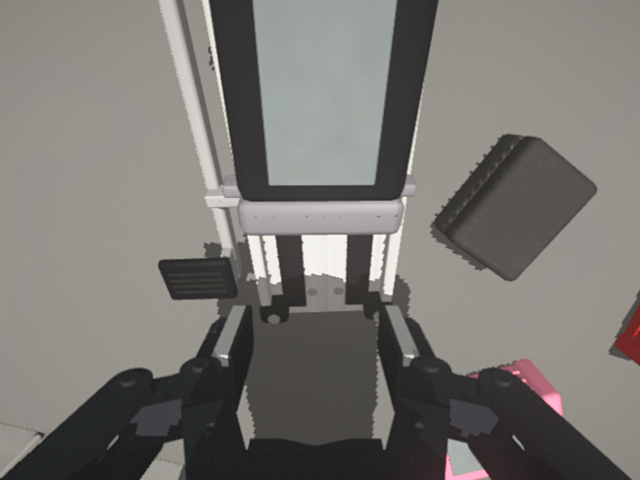

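View pics/s3.png

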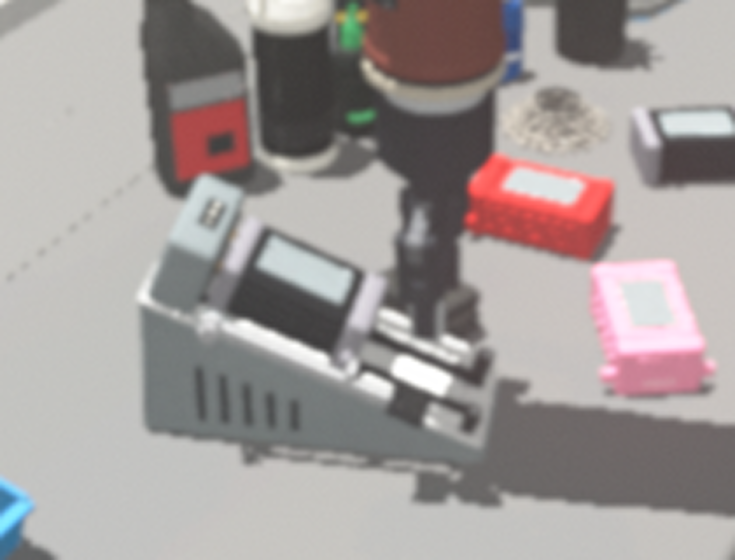

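The approach row overshot by about 25 mm sideways, but nothing was touched: the wrist view shows the jaws clear, right of the pad at (198,280) and downhill of the pack front at (320,232). I'll correct it in smaller rows.

```bash
sed -i 's/s\["width"\].round(4)/round(s["width"],4)/' look.py; python3 look.py w4
```

```text
2.9 [0.5263 0.057  0.0978] [ 3.1292 -0.0046 -1.2699] F [-0.05  0.54  0.24] 0.0523 xh,y mm [-55.    5.3]
```

Request:
move_arm([
  [-0.6,-0.3,0],
  [-0.6,-0.3,0],
  [-0.6,-0.3,0],
  [-0.3,-0.1,0],
  [-0.1,0,0],
  [0,0,0],
  [0,0,0],
  [0,0,0],
  [0,0,0],
  [0,0,0],
], yaw=[-0.5,-0.5,0,0,0,0,0,0,0,0], fingers=[0.39,0.39,0.39,0.39,0.39,0.39,0.39,0.39,0.39,0.39])

```text
time_s: 3.78
eef_pos: [0.5318, 0.0864, 0.1015]
ee_rot: [3.136, -0.006, -1.247]
ft_force: [0.6, 0.3, 0.8]
width: 0.0518
```

```bash
python3 look.py w5
```

```text
3.7833 [0.5318 0.0864 0.1015] [ 3.1358 -0.0055 -1.2471] F [0.59 0.28 0.78] 0.0518 xh,y mm [-40.6  31.4]
```

View pics/w5.png

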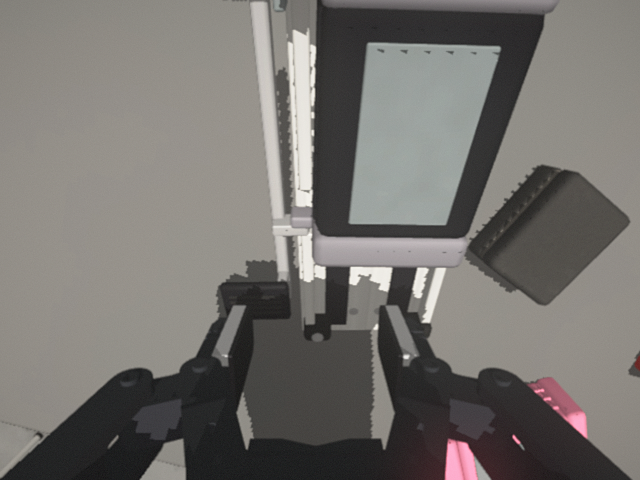

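```bash
cat > ov.py <<'E'
import sys
from cell import bot,cams
from h import *
name=sys.argv[1]
im=cv2.imread(f"pics/{name}.png"); s=bot.get_state(); cm=cams.camera_model("wrist")
T0=tmat(s["eef_pos"],s["ee_rot"]);Tc=T0@cm["tool_from_camera"]
draw(im,cm,[.5802,.0693,.32],Tc)
h=s["width"]*500
for a,b in((-h-14.5,-h),(h,h+14.5)):
    c,e=box(a,b,-11,11,-5,-4.9)
    q=proj(cm,c/1000@T0[:3,:3].T+T0[:3,3],Tc)
    for i,j in e: cv2.line(im,tuple(map(int,q[i])),tuple(map(int,q[j])),(255,0,255),1)
cv2.imwrite(f"pics/{name}o.png",cv2.resize(im[180:420,160:480],None,fx=2.4,fy=2.4))
E
python3 ov.py w5
```

```text
(no output)
```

View pics/w5o.png

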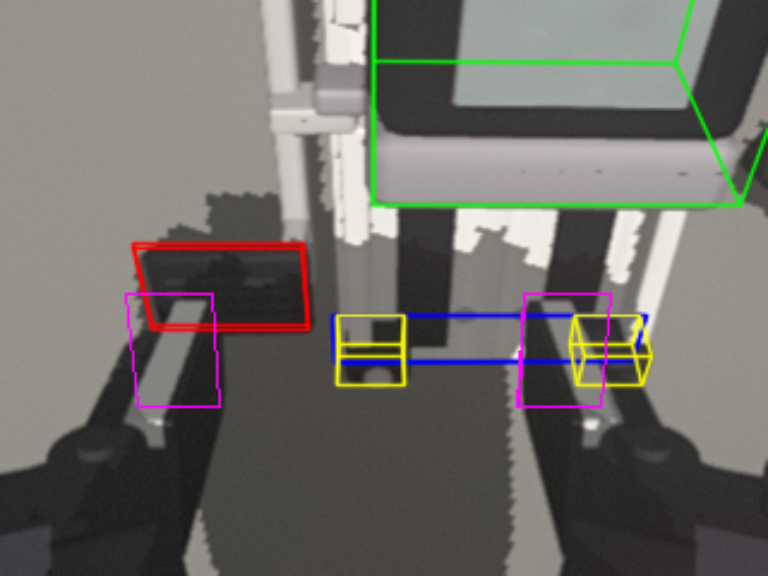

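Request:
move_arm([
  [0.1,0.2,0],
  [0,0.1,0.3],
  [0,0,0.5],
  [0,0,0.5],
  [0,0,0.4],
  [0,0,0.2],
  [0,0,0],
  [0,0,0],
  [0,0,0],
  [0,0,0],
], yaw=[0,0,0,0,0,0,0,0,0,0], fingers=[0.39,0.39,0.39,0.39,0.39,0.39,0.39,0.39,0.39,0.39])

```text
time_s: 4.67
eef_pos: [0.5284, 0.0832, 0.0795]
ee_rot: [3.134, -0.005, -1.248]
ft_force: [-0.1, -0.0, 0.3]
width: 0.052
```

```bash
python3 look.py w6;python3 ov.py w6
```

```text
4.6667 [0.5284 0.0832 0.0795] [ 3.1342 -0.0053 -1.2483] F [-0.14 -0.02  0.28] 0.052 xh,y mm [-44.8  29.5]
```

View pics/w6o.png

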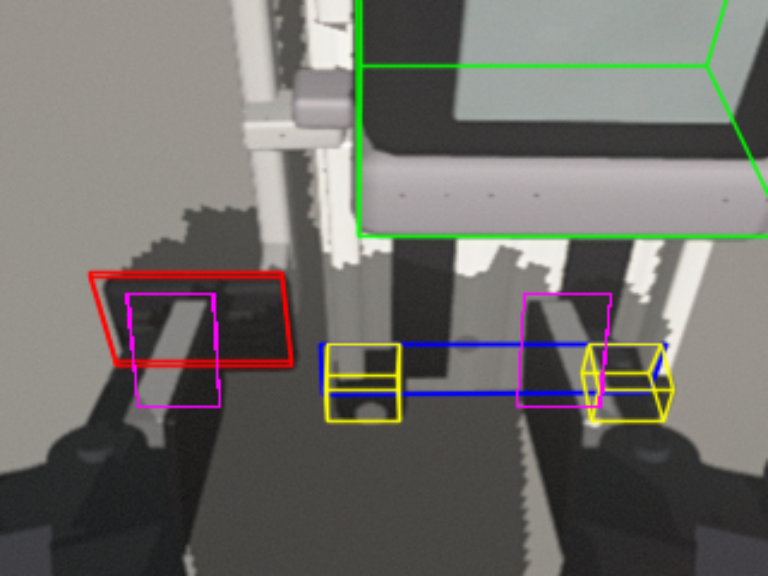

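Both fingers are placed: A is over the pad and B is in front of the pack with about 19 mm of catch travel. Now I press.

Request:
move_arm([
  [0,0,0.4],
  [0,0,0.4],
  [0,0,0.4],
  [0,0,0.3],
  [0,0,0.2],
  [0,0,0.2],
  [0,0,0.1],
  [0,0,0],
  [0,0,0],
  [0,0,0],
], yaw=[0,0,0,0,0,0,0,0,0,0], fingers=[0.39,0.39,0.39,0.39,0.39,0.39,0.39,0.39,0.39,0.39])

```text
time_s: 5.55
eef_pos: [0.5298, 0.0834, 0.0593]
ee_rot: [3.137, -0.006, -1.249]
ft_force: [-1.0, 0.0, 5.7]
width: 0.0521
```

```bash
python3 look.py w7;python3 ov.py w7
```

```text
5.55 [0.5298 0.0834 0.0593] [ 3.1371 -0.0062 -1.249 ] F [-0.99  0.03  5.74] 0.0521 xh,y mm [-43.4  29.3]
```

View pics/w7o.png

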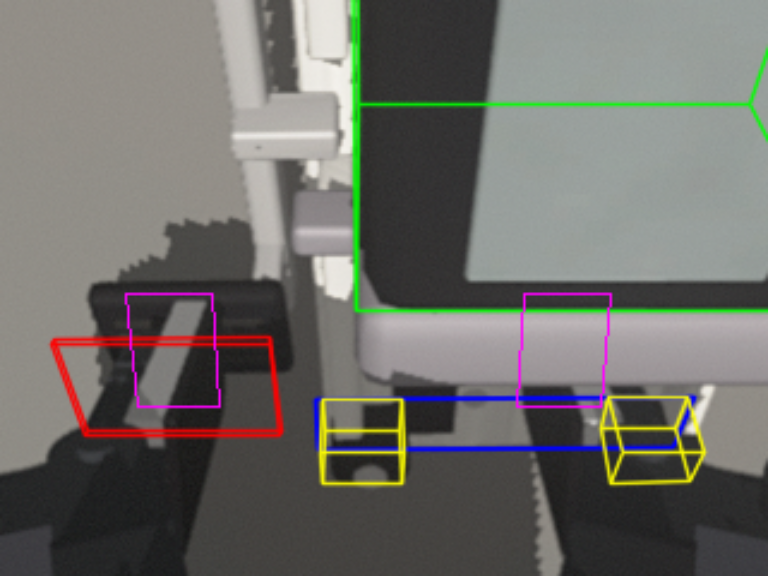

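The pack was released and trapped. Its front edge is at about row 385 of the zoomed view, the lug at (322,220) is past the catch at (285,125), and it leans on the finger with about 1 N. Now I raise just enough to free the latch pad, keeping finger B in front.

Request:
move_arm([
  [0,0,0],
  [0,0.05,-0.2],
  [0,0.05,-0.3],
  [0,0,-0.3],
  [0,0,-0.3],
  [0,0,-0.3],
  [0,0,-0.1],
  [0,0,0],
  [0,0,0],
  [0,0,0],
], yaw=[0,0,0,0,0,0,0,0,0,0], fingers=[0.39,0.39,0.39,0.39,0.39,0.39,0.39,0.39,0.39,0.39])

```text
time_s: 6.43
eef_pos: [0.5255, 0.082, 0.0738]
ee_rot: [3.13, -0.006, -1.249]
ft_force: [-1.4, 0.7, 0.4]
width: 0.0518
```

```bash
python3 look.py w8;python3 ov.py w8
```

```text
6.4333 [0.5255 0.082  0.0738] [ 3.1303 -0.0059 -1.249 ] F [-1.37  0.71  0.42] 0.0518 xh,y mm [-47.9  29.3]
```

View pics/w8o.png

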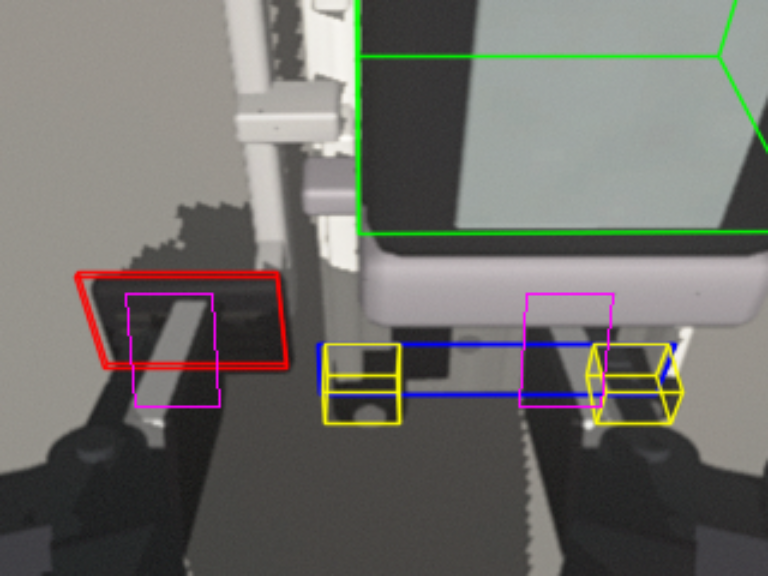

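The latch is up again, matching the 'up' wireframe, and the pack is about 22 mm out and leaning on the finger. Now I ease it down the slope slowly.

Request:
move_arm([
  [0,0.1,0.03],
  [0,0.1,0.03],
  [0,0.1,0.04],
  [0,0.1,0.04],
  [0,0.1,0.04],
  [0,0.1,0.04],
  [0,0.1,0.04],
  [0,0.1,0.04],
  [0,0.1,0.04],
  [0,0.1,0.04],
], yaw=[0,0,0,0,0,0,0,0,0,0], fingers=[0.39,0.39,0.39,0.39,0.39,0.39,0.39,0.39,0.39,0.39])

```text
time_s: 7.32
eef_pos: [0.5149, 0.0785, 0.0693]
ee_rot: [3.13, -0.006, -1.249]
ft_force: [-0.9, -0.1, -0.1]
width: 0.0521
```

```bash
python3 look.py w9;python3 ov.py w9
```

```text
7.3167 [0.5149 0.0785 0.0693] [ 3.1298 -0.0057 -1.2489] F [-0.9  -0.14 -0.05] 0.0521 xh,y mm [-59.1  29.3]
```

View pics/w9o.png

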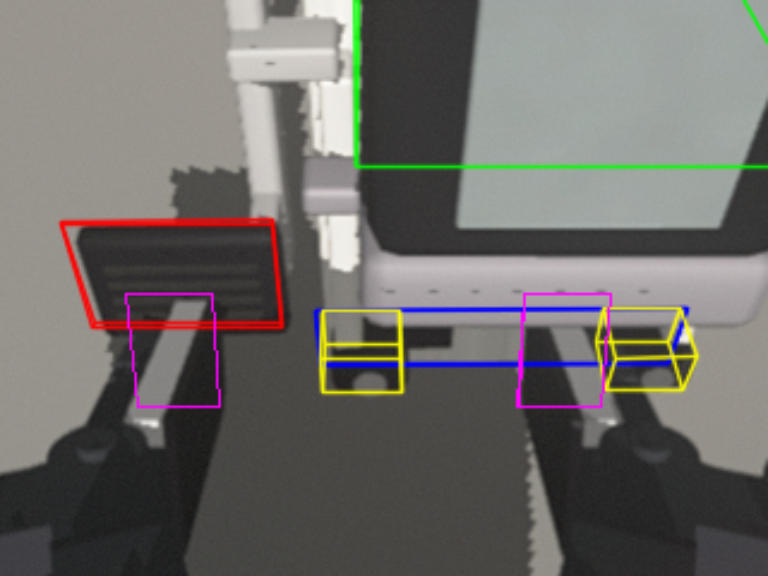

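The pack follows the finger. I continue at the same slow rate.

Request:
move_arm([
  [0,0.1,0.04],
  [0,0.1,0.04],
  [0,0.1,0.04],
  [0,0.1,0.04],
  [0,0.1,0.04],
  [0,0.1,0.04],
  [0,0.1,0.04],
  [0,0.1,0.04],
  [0,0.1,0.04],
  [0,0.1,0.04],
], yaw=[0,0,0,0,0,0,0,0,0,0], fingers=[0.39,0.39,0.39,0.39,0.39,0.39,0.39,0.39,0.39,0.39])

```text
time_s: 8.2
eef_pos: [0.5042, 0.0749, 0.0649]
ee_rot: [3.13, -0.006, -1.249]
ft_force: [-1.4, 0.1, 0.2]
width: 0.0518
```

Request:
move_arm([
  [0,0.1,0.04],
  [0,0.1,0.04],
  [0,0.1,0.04],
  [0,0.1,0.04],
  [0,0.1,0.04],
  [0,0.1,0.04],
  [0,0.1,0.04],
  [0,0.1,0.04],
  [0,0.1,0.04],
  [0,0.1,0.04],
], yaw=[0,0,0,0,0,0,0,0,0,0], fingers=[0.39,0.39,0.39,0.39,0.39,0.39,0.39,0.39,0.39,0.39])

```text
time_s: 9.03
eef_pos: [0.4936, 0.0713, 0.0605]
ee_rot: [3.13, -0.006, -1.249]
ft_force: [-1.2, -0.1, -1.6]
width: 0.0522
```

```bash
python3 look.py w10;python3 ov.py w10
```

```text
9.0333 [0.4936 0.0713 0.0605] [ 3.1295 -0.0057 -1.2489] F [-1.21 -0.14 -1.6 ] 0.0522 xh,y mm [-81.6  29.2]
```

View pics/w10o.png

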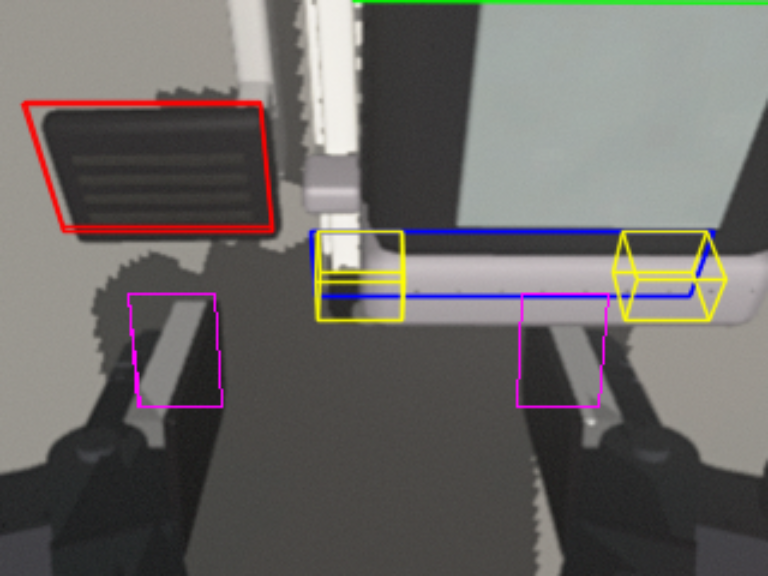

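Request:
move_arm([
  [0,0.1,0.04],
  [0,0.1,0.04],
  [0,0.1,0.04],
  [0,0.1,0.04],
  [0,0.1,0.04],
  [0,0.1,0.04],
  [0,0.1,0.04],
  [0,0.1,0.04],
  [0,0.1,0.04],
  [0,0.1,0.04],
], yaw=[0,0,0,0,0,0,0,0,0,0], fingers=[0.39,0.39,0.39,0.39,0.39,0.39,0.39,0.39,0.39,0.39])

```text
time_s: 9.92
eef_pos: [0.483, 0.0677, 0.0563]
ee_rot: [3.13, -0.006, -1.249]
ft_force: [-1.3, -0.4, -0.5]
width: 0.0522
```

Request:
move_arm([
  [0,0.1,0.04],
  [0,0.1,0.04],
  [0,0.1,0.04],
  [0,0.08,0.03],
  [0,0.08,0.03],
  [0,0.08,0.03],
  [0,0.08,0.03],
  [0,0.08,0.03],
  [0,0.08,0.03],
  [0,0.08,0.03],
], yaw=[0,0,0,0,0,0,0,0,0,0], fingers=[0.39,0.39,0.39,0.39,0.39,0.39,0.39,0.39,0.39,0.39])

```text
time_s: 10.75
eef_pos: [0.4741, 0.0647, 0.0529]
ee_rot: [3.13, -0.006, -1.249]
ft_force: [-1.5, -0.9, -0.0]
width: 0.0519
```

```bash
python3 look.py w11;python3 ov.py w11
```

```text
10.75 [0.4741 0.0647 0.0529] [ 3.13   -0.0059 -1.2488] F [-1.46 -0.86 -0.03] 0.0519 xh,y mm [-102.1   29. ]
```

View pics/w11o.png

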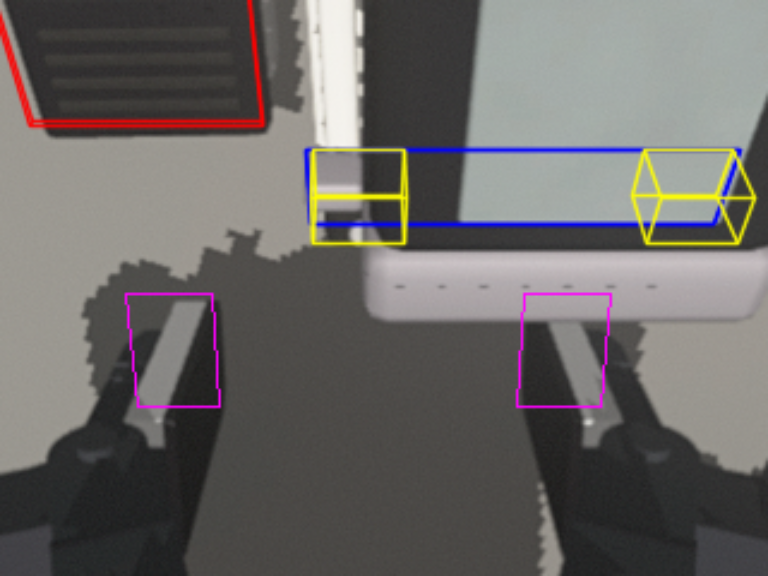

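Request:
move_arm([
  [0,0.06,0.02],
  [0,0.06,0.02],
  [0,0.06,0.02],
  [0,0.06,0.02],
  [0,0.06,0.02],
  [0,0.06,0.02],
  [0,0.06,0.02],
  [0,0.06,0.02],
  [0,0.06,0.02],
  [0,0.06,0.02],
], yaw=[0,0,0,0,0,0,0,0,0,0], fingers=[0.39,0.39,0.39,0.39,0.39,0.39,0.39,0.39,0.39,0.39])

```text
time_s: 11.63
eef_pos: [0.4688, 0.0631, 0.0513]
ee_rot: [3.132, -0.006, -1.248]
ft_force: [-0.4, 1.0, 0.5]
width: 0.0521
```

```bash
python3 look.py w12;python3 ov.py w12
```

```text
11.6333 [0.4688 0.0631 0.0513] [ 3.1323 -0.0061 -1.2484] F [-0.42  1.01  0.49] 0.0521 xh,y mm [-107.7   29.1]
```

View pics/w12o.png

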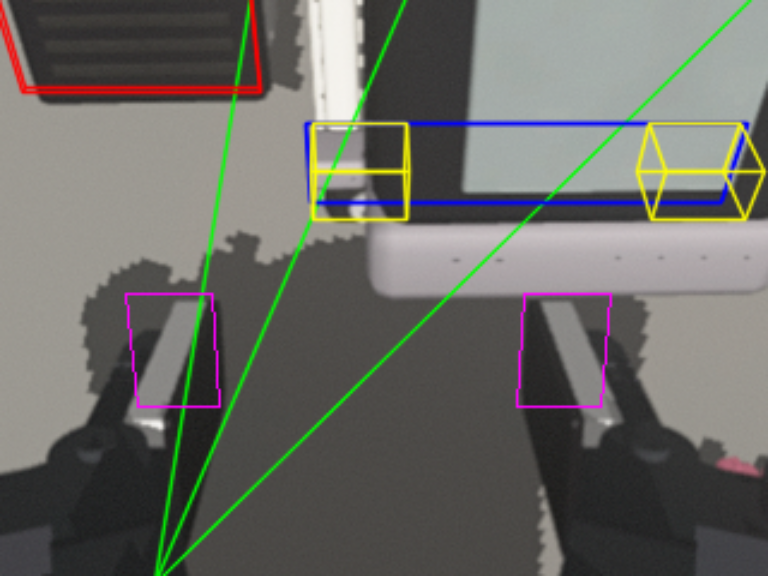

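The pack has stopped at the stops: a gap opened as the finger moved on (front edge now at row 297, fingertip further back) and the lean force is gone. Next I withdraw downhill, then up.

Request:
move_arm([
  [0,0.3,0],
  [0,0.5,0],
  [0,0.3,0],
  [0,0.1,-0.3],
  [0,0,-1.5],
  [0,0,-2],
  [0,0,-2],
  [0,0,-2],
  [0,0,-2],
  [0,0,-1],
], yaw=[0,0,0,0,0,0,0,0,0,0], fingers=[0.39,0.39,0.39,0.39,0.39,0.39,0.39,0.39,0.39,0.39])

```text
time_s: 12.52
eef_pos: [0.453, 0.0593, 0.1621]
ee_rot: [3.126, -0.004, -1.248]
ft_force: [0.4, -0.7, -0.5]
width: 0.0521
```

Request:
move_arm([
  [0,0,0],
  [0,0,0],
  [0,0,0],
  [0,0,0],
  [0,0,0],
  [0,0,0],
  [0,0,0],
  [0,0,0],
  [0,0,0],
  [0,0,0],
], yaw=[0,0,0,0,0,0,0,0,0,0], fingers=[0.39,0.39,0.39,0.39,0.39,0.39,0.39,0.39,0.39,0.39])

```text
time_s: 13.35
eef_pos: [0.4514, 0.0589, 0.1591]
ee_rot: [3.123, -0.003, -1.248]
ft_force: [-0.6, -0.1, 0.0]
width: 0.052
```

```bash
python3 look.py w13; python3 - <<'E'
from h import *
from cell import cams
import h
h.BOX[0]=(box(-80,25,-31,31,0,42),(0,255,0))
sc=cams.camera_model("scene"); im=cams.snapshot("scene"); cv2.imwrite("pics/s13.png",im)
a=cv2.resize(im[225:335,205:340],None,fx=5.5,fy=5.5); b=a.copy()
draw(b,sc,[.5802,.0693,.32],sc=5.5,off=(205,225)); cv2.imwrite("pics/s13o.png",b)
from cell import bot
s=bot.get_state();cm=cams.camera_model("wrist");T=tmat(s["eef_pos"],s["ee_rot"])@cm["tool_from_camera"]
cv2.imwrite("pics/w13o.png",draw(cv2.imread("pics/w13.png"),cm,[.5802,.0693,.32],T))
E
```

```text
13.35 [0.4514 0.0589 0.1591] [ 3.1226e+00 -3.1000e-03 -1.2477e+00] F [-0.6  -0.06  0.02] 0.052 xh,y mm [-125.5   30.7]
```

View pics/s13o.png

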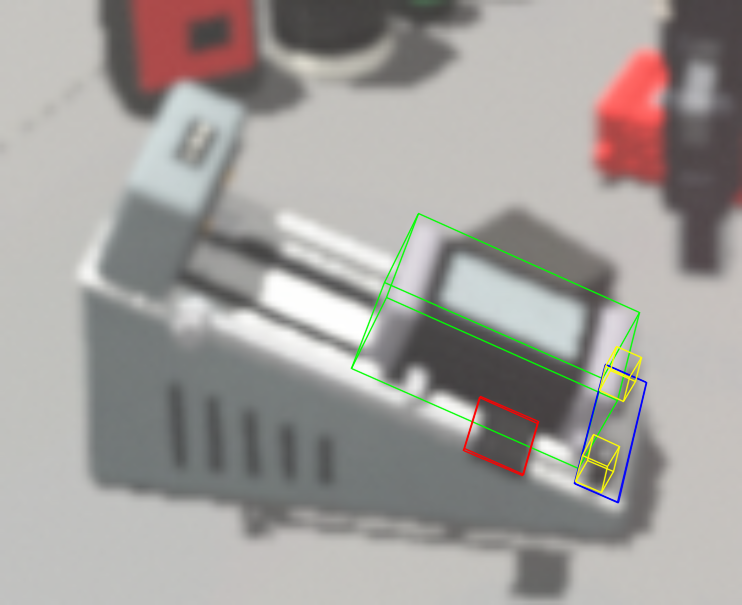

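View pics/w13o.png

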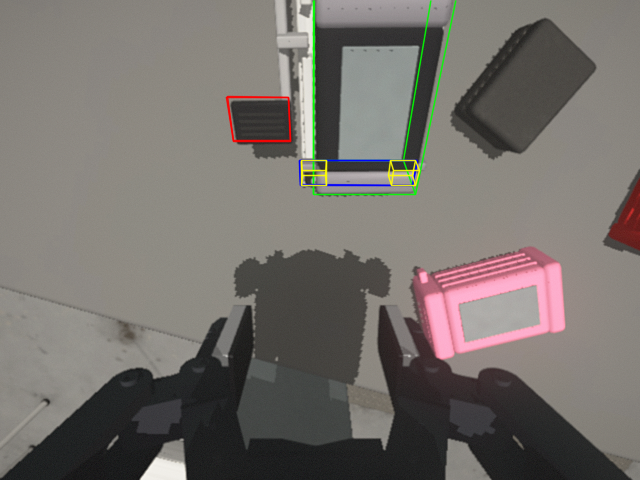

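```bash
python3 - <<'E'
import cv2,numpy as np
a=cv2.imread("pics/w13.png")[90:230,250:450]; a=cv2.resize(a,None,fx=4,fy=4,interpolation=cv2.INTER_CUBIC)
a=np.clip(a.astype(float)*1.5,0,255).astype('uint8')
cv2.imwrite("pics/w13z.png",a)
from cell import cams
t=cams.snapshot("top"); cv2.imwrite("pics/t13.png",cv2.resize(t[165:300,220:345],None,fx=4.4,fy=4.4,interpolation=cv2.INTER_CUBIC))
E
```

```text
(no output)
```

View pics/w13z.png

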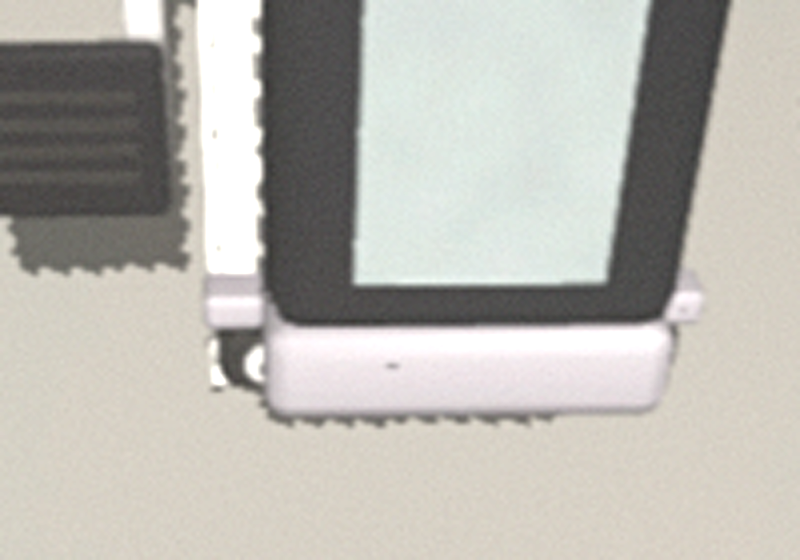

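View pics/t13.png

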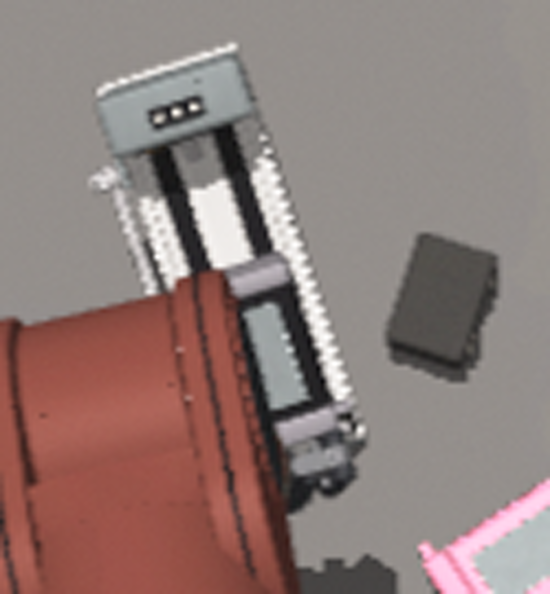

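```bash
python3 - <<'E'
from h import *
from cell import cams
cm=cams.camera_model("wrist")
def s(row,pos,rpy,y):
    T=tmat(pos,rpy)@cm["tool_from_camera"]
    xs=np.arange(-95,5,.25); r=np.array([proj(cm,bay2w((x,y,42),[.5802,.0693,.32]),T)[0,1] for x in xs])
    return xs[np.argmin(abs(r-row))]
print("start",s(180+205/2.4,[.5318,.0864,.1015],[3.1358,-.0055,-1.2471],0), "start w6",s(180+236/2.4,[.5284,.0832,.0795],[3.1342,-.0053,-1.2483],0))
print("w11",s(180+320/2.4,[.4741,.0647,.0529],[3.13,-.0059,-1.2488],0))
print("w12",s(180+297/2.4,[.4688,.0631,.0513],[3.1323,-.0061,-1.2484],0))
print("w13",s(90+413/4,[.4514,.0589,.1591],[3.1226,-.0031,-1.2477],0))
E
```

```text
start 0.0 start w6 -0.25
w11 -78.25
w12 -79.5
w13 -79.5
```

The pack front measures −79.5 mm, against −80 for the stops. It read the same before and after I withdrew, so the pack is at rest on the stops. The latch is up and the gripper is clear.

```bash
python3 -c "
from cell import bot
print(bot.hand_in())"
```

```text
the job is handed in; nothing more can be done
None
```

The pack is off charge and resting against the two end stops, with the latch up again. I handed the job in at about 13.5 s.

- **Release and catch:** I pressed the latch pad with one fingertip, at about 6 N. The other finger trapped the pack after about 18 mm of travel, with the lug past the catch. The pack then leaned on the finger with about 1 N.
- **Easing down:** I raised the tool until the pad sprang back up, then let the pack follow the finger down the slide at about 13 mm/s or slower until the lean force faded and a gap opened at the finger. I then withdrew downhill and up.
- **Last checks:** The pack front measured 79.5 mm downhill of bay, against 80 mm for the stops, and read the same before and after I withdrew. The pad matched its "up" position in the images. Force on the tool was about zero, and the gripper was clear.
- **Off plan:** During the approach the tool overshot about 25 mm sideways, above the parts. I corrected it without touching anything. I saw nothing else on the bench disturbed.

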